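# Set the pipe rest in its working station

### The arm

A 6-joint arm with a two-finger parallel gripper is mounted at the origin on the work surface. World frame = base frame: x ahead of the robot, y to its left, z up, the work surface at z = 0. Lengths are in mm, angles in rad, forces in N, time in s.
With the tool pointing down it reaches from about 350 to 875 mm from the base axis. Payload 4.2 kg.
Tool frame: the origin (TCP) lies at the very end of the fingers, on their centre line; the grasp point (between the pads) lies 19 mm behind it; z points along the fingers, y is the direction in which the jaws open and shut (so a half turn about z gives the same grasp; the last joint's range is limited). The gripper opens to 85 mm and grips with 20 to 120 N. Pads are 22 mm wide; open, the fingers measure 114 mm over their backs; the gripper's body (76 mm by 85 mm) begins 54 mm behind the grasp point. The pads swing forward as they close: fully open they stand 13 mm farther back than shut.
Start: joints at [-0.898, 0.385, 0.008, 0, -1.194, -0.259], TCP at [251.32, -572.222, 205.812] pointing down, gripper open.
Joint ranges: [-3.14, 3.14], [-1.21, 2.06], [-1.07, 1.41], [-3.16, 2.05], [-2.99, -0.16], [-3.1, 3.1]. Speed limits (rad/s): [2.79, 2.79, 3.14, 3.14, 3.14, 3.14].

### API

Orientations are given as a unit quaternion [x, y, z, w].
In Python, from bench import arm gives the robot as it stands.
- The arm moves only by the tool apply_moves, never from a script. Its argument "plan" is one flat list of numbers, 5 for each row, row after row: the gripper's target within -1 to 1 (shut at 1, half-way at 0, fully open at -1), then the shift along the world's x, y, z in m, then the turn about the world's z in degrees. A call has 1 to 8 rows; each row is the pose to reach, as a shift and turn from the pose commanded when the call began; what a row does not reach only later rows make up. A row lasts 1/12 s, in which the tool goes at most 41.7 mm and 7.16 degrees, less where a joint would pass 70% of its speed; a pose out of reach is approached as far as the arm can. A call with a gripper value outside its range is refused whole. The fingers move at their own pace and stop on an object; the grip force is fixed at half the most. Time passes only in rows, so rows that repeat a pose let the fingers close. It gives the time, the measured TCP pose, the force and the opening at its end, in the units of the state.
- arm.read_state(): the state, without advancing time (a new reading comes with each control period).
- arm.get_image(name): name is "scene" or "top"; returns a dict with "color" (480x640x3 uint8, red, green, blue), "range_z" (480x640 float32, mm along the optical axis (not along the pixel's ray), 0 where there is no reading), "camera_matrix" (3x3 intrinsics, pixels), "camera_from_world" (4x4, takes a point from world to camera coordinates). Camera axes: x right, y down, z forward; pixel columns grow to the right and rows downward; lengths in mm; the calibration is good to about 2 mm. A picture is of the moment at which its call begins.
- arm.job_done(): hands the job in, once; it reports no verdict.
The state is a dict: "clock": time; "joints": joint angles; "joint_vel": joint speeds; "joint_efforts": joint torques, N m; "position": TCP position; "ee_rot": TCP orientation; "contact_force": force on the tool from outside, world axes, zero at the start; "wrist_torque": the same for the moment, N m; "gripper_width": finger opening in mm.
Only numpy, scipy, OpenCV 4.12 (cv2) and the standard library are available. Lean on these libraries where they do the work, as an engineer would, in place of code of your own. Each camera call takes 0.05 s, during which the arm holds its last target.

### The job

On the glassblower's bench, push the steel pipe rest along the L-shaped slot of its gate plate: along the long leg to the corner, round the corner, then along the short leg until it is fully home at that leg's closed end. Only push it with the fingers, never lift it off the plate or tip it over, and leave the tools and glass standing around where they are.

Things in the scene. Friction and masses are not known exactly. Their poses are not given: they have to be found in the camera images.
- rest: Pipe rest, loose, steel, 0.7-1 kg: upright drum 64 mm in diameter, 30 mm tall, two lugs on top; under it on its axis a pin 12 mm in diameter, 12 mm long, runs in the slot. Origin: centre of the drum's underside (on the plate's top), z up. Starts in the first half of the long leg, any turn. Slides with friction (3-10 N), stays where left; tips if pushed high against a wall: push low on the drum.
- rest_saddle (a point): Centre of the V saddle formed by the two dark lugs and rollers on the drum, on the drum's axis, 42 mm above its underside. The lugs end 56 mm above the underside and within 25 mm of the axis.
- gate: Gate plate, fixed on the table, 190 (its x) by 250 (its y) by 22 mm thick, pale metal, dark slot floor. Origin: centre of its underside, z up. Slot 16 mm wide, 16 deep, open above (2 mm play round the pin): the long leg runs along y at x = -30, from y = -70 to the corner at +60; the short leg from there along x to x = +35 mm. Its x points away from the robot, turned up to 0.5 rad.
- slot_start (a point): On the plate's top face, the start of the slot's long leg: where the rest's origin is with the pin near that closed end. Axes as the plate's.
- slot_corner (a point): On the plate's top face, the slot's corner, 130 mm from slot_start along the plate's +y. The rest's origin is here (within 2 mm) when the pin is at the corner.
- slot_end (a point): On the plate's top face, the closed end of the short leg, 65 mm from slot_corner along the plate's +x. With the pin against the end wall the rest's origin lies 2 mm beyond this point.
- weight: Bystander: brass cylinder 32 mm in diameter, 28 mm tall, standing loose on the gate plate inside the L. Origin: centre of its underside.
- tweezers: Bystander: flat steel tongs 210 by 45 by 8 mm, lying beside the plate. Origin: middle, underside; x along their length.
- paddle: Bystander: dark flat paddle with a wooden round handle, 240 by 70 by 22 mm, lying beside the plate. Origin: near the middle, underside; x along it, the blade to +x.
- wax: Bystander: round cake of wax 60 mm in diameter, 25 mm tall. Origin: centre of its underside.
- tumbler: Bystander: green glass tumbler 72 mm in diameter, 85 mm tall. Origin: centre of its underside.
- frit: Bystander: amber glass jar with steel cap, 64 mm in diameter, 90 mm tall. Origin: centre of its underside.
Mind the look-alikes: they are no part of the job. What is shaped like the rest but purple or turquoise is not meant.

How it is judged:
By the outcome, as a careful person would: the job done as asked, in the order asked, and still so for the second after the job is handed in, with the robot touching nothing.
It also fails if it takes over 54 s, if anything falls off the work surface, if the arm or the gripper's body presses on something with over 40 N, if the wrist force passes 120 N, or if a joint passes its speed limit or range.

## Working session

There is one attempt and no reset: what is moved stays moved. The work goes in short steps, Python scripts to look and compute and a tool call to move; the robot and the scene stay as the last step left them, time stands still between calls to the robot, and variables do not carry over. Pictures are saved under pics/ and viewed, and the job is handed in when it is done.

Besides the shell and the picture viewer there is one more tool, called after ">>>" as name(argument=value, ...) on one line, values as JSON. apply_moves: Moves the arm, as the interface text tells. Its arguments: {"type":"object","properties":{"plan":{"type":"array","items":{"type":"number"}}},"required":["plan"]}

```bash
mkdir -p pics; ls
cat > h.py <<'E'
import numpy as np,cv2
from bench import arm
def cap(name,tag):
    d=arm.get_image(name)
    np.savez(f'pics/{tag}.npz',**{k:np.asarray(v) for k,v in d.items()})
    cv2.imwrite(f'pics/{tag}.png',d['color'][:,:,::-1]); return d
def load(tag): return dict(np.load(f'pics/{tag}.npz'))
def w(d,u,v,z=None):
    K=d['camera_matrix'];T=np.linalg.inv(d['camera_from_world'])
    r=np.linalg.inv(K)@np.array([u,v,1.])
    if z is None:
        return (T@np.r_[r*d['range_z'][int(v),int(u)],1])[:3]
    o=T[:3,3];dr=T[:3,:3]@r
    return o+dr*(z-o[2])/dr[2]
def cloud(d):
    K=d['camera_matrix'];T=np.linalg.inv(d['camera_from_world'])
    v,u=np.mgrid[:480,:640];Z=d['range_z']
    P=np.stack([(u-K[0,2])/K[0,0]*Z,(v-K[1,2])/K[1,1]*Z,Z,np.ones_like(Z)],-1)@T.T
    P=P[...,:3];P[Z==0]=np.nan
    return P
E
python3 - <<'E'
from h import *
for n in('scene','top'):
    d=cap(n,n+'0');print(n,d['camera_matrix'].tolist(),np.linalg.inv(d['camera_from_world']).round(3).tolist())
print(arm.read_state())
E
```

```text
pics
scene [[537.8367558568111, 0.0, 314.37677761962726], [0.0, 537.8367558568111, 235.58662199446334], [0.0, 0.0, 1.0]] [[-0.185, 0.606, -0.774, 1262.932], [0.983, 0.12, -0.14, 133.225], [0.008, -0.786, -0.618, 612.784], [0.0, 0.0, 0.0, 1.0]]
top [[574.3918379666906, 0.0, 319.3506910422198], [0.0, 574.3918379666906, 242.36853219508376], [0.0, 0.0, 1.0]] [[-0.007, -0.997, 0.074, 529.46], [-1.0, 0.008, 0.006, -9.521], [-0.007, -0.074, -0.997, 1022.67], [0.0, 0.0, 0.0, 1.0]]
{'clock': 0.1, 'joints': array([-8.98372395e-01,  3.85496559e-01,  6.76471030e-03, -4.35271570e-04,
       -1.19399063e+00, -2.58626171e-01]), 'joint_vel': array([ 0.00159222, -0.00034578,  0.00230257, -0.00031019,  0.00066052,
       -0.00176701]), 'joint_efforts': array([-7.74473119e-04, -3.93319881e+01,  1.88929403e+01,  4.19793874e+00,
       -2.54381528e-03, -3.37202117e-06]), 'position': array([ 251.10741578, -571.71801437,  204.82164241]), 'ee_rot': array([-2.05347249e-01,  9.78688683e-01,  9.51397426e-04, -2.51553253e-04]), 'contact_force': array([-0.73930682,  0.44008384, -1.20400969]), 'wrist_torque': array([ 0.00613642, -0.02650804, -0.04117433]), 'gripper_width': 85.19676424977044}
```

View pics/scene0.png

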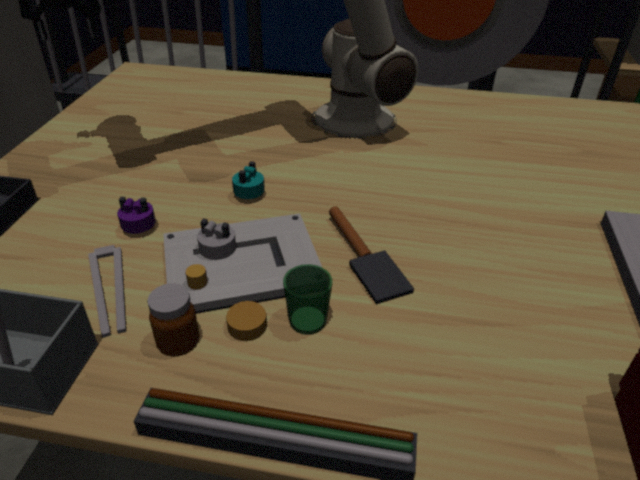

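View pics/top0.png

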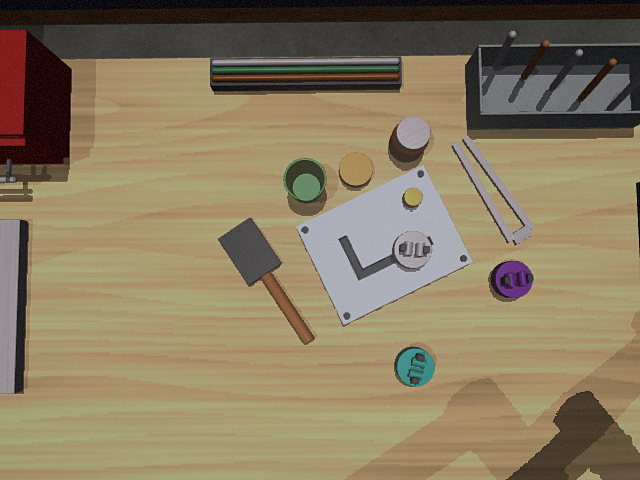

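The scene holds three drum-like candidates in the top view: grey steel at (413,250), purple at (512,280) and turquoise at (415,367). Only the grey one is steel and sits in the slot, so it fits the description. The other two are look-alikes. I'll confirm this with an enlarged crop and measure.

Run:
```python
from h import *
d=load('top0');c=d['color'][150:340,280:490,::-1]
cv2.imwrite('pics/crop0.png',cv2.convertScaleAbs(cv2.resize(c,None,fx=3,fy=3,interpolation=cv2.INTER_CUBIC),alpha=1.3))
P=cloud(d);z=P[...,2]
m=((z>12)&(z<32)).astype(np.uint8)
c=d['color'].astype(int);sat=c.max(2)-c.min(2)
m&=(sat<40)&(c.mean(2)>110)
n,l,s,ce=cv2.connectedComponentsWithStats(m.astype(np.uint8))
i=1+np.argmax(s[1:,4]);print(s[i],ce[i])
q=P[l==i];print('plate z',np.median(q[:,2]),np.percentile(q[:,2],[5,95]))
print('table z',np.median(z[330:400,80:200]))
cn=cv2.findContours((l==i).astype(np.uint8),0,1)[0];cn=max(cn,key=len)
(cx,cy),sz,a=cv2.minAreaRect(cn);bp=cv2.boxPoints(((cx,cy),sz,a));print(bp)
W=np.array([w(d,u,v,22.) for u,v in bp]);print(W.round(1),W.mean(0).round(1),np.linalg.norm(np.diff(W,axis=0),axis=1).round(1))
def screws(): pass
# height map objects
for nm,(u,v,r) in dict(rest=(413,250,30),weight=(413,197,14),tumbler=(305,180,25),wax=(355,169,22),frit=(412,136,25),turq=(415,367,24),purp=(512,280,24)).items():
    sub=P[v-r:v+r,u-r:u+r].reshape(-1,3);sub=sub[np.isfinite(sub[:,2])]
    print(nm,np.percentile(sub[:,2],[50,90,99]).round(1))
```

```text
[  296   166   177   159 13033] [381.34988107 244.1073429 ]
plate z 22.321616054502897 [19.34383563 25.31697007]
table z nan
[[295.2741  226.55965]
 [424.20154 163.4115 ]
 [472.23376 261.4773 ]
 [343.30634 324.62546]]
[[ 632.    38.8   22. ]
 [ 742.1 -189.    22. ]
 [ 568.5 -268.8   22. ]
 [ 461.1  -43.5   22. ]] [ 600.9 -115.6   22. ] [253.  191.  249.6]
rest [23.5 54.9 78.1]
weight [24.  51.  53.7]
tumbler [ 5.  83.4 87.3]
wax [ 4.5 26.6 28.8]
frit [44.7 91.1 93.2]
turq [32.8 59.4 69.1]
purp [33.7 59.2 68.9]
```

View pics/crop0.png

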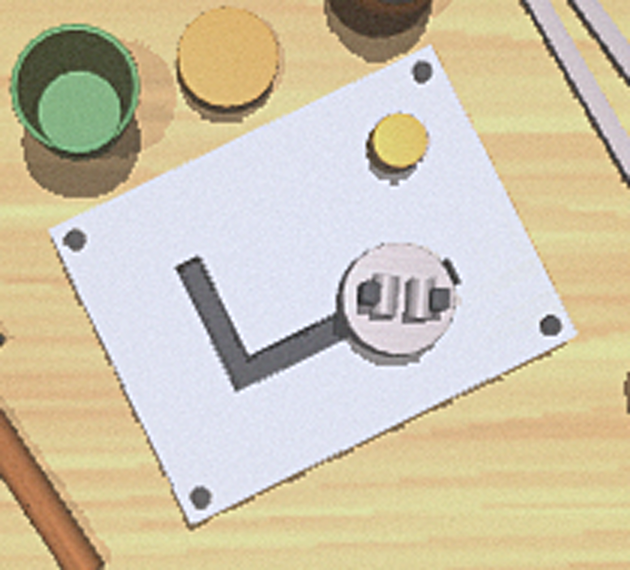

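The crop confirms it: the steel drum is at top pixel (413,250), with its lugs on top and sitting in the slot. The L's corner is near (361,276) and the short leg's end near (343,237). Next I'll refine the plate, rest and bystander positions in both views.

```bash
cat > fit.py <<'E'
from h import *
from scipy.optimize import least_squares
def corners(d,mask):
    cn=max(cv2.findContours(mask,0,1)[0],key=len)
    return cn[:,0,:].astype(float)
def fitplate(d,tag):
    # brightness mask of top face, fitted as rectangle 190x250 at z=22 by outline distance
    c=d['color'].astype(int);sat=c.max(2)-c.min(2);P=cloud(d)
    m=((sat<40)&(c.mean(2)>105)&(P[...,2]>10)&(P[...,2]<34)).astype(np.uint8)
    n,l,s,ce=cv2.connectedComponentsWithStats(m);
    i=1+np.argmax(s[1:,4]);m=(l==i).astype(np.uint8)
    pts=corners(d,cv2.morphologyEx(m,cv2.MORPH_CLOSE,np.ones((5,5))))
    W=np.array([w(d,u,v,22.)[:2] for u,v in pts])
    def f(p):
        c_,s_=np.cos(p[2]),np.sin(p[2]);q=(W-p[:2])@np.array([[c_,-s_],[s_,c_]])
        a=np.abs(q)-[95,125];out=np.linalg.norm(np.maximum(a,0),axis=1)+np.minimum(a.max(1),0)
        return out
    r=least_squares(f,[601,-115,.45],loss='soft_l1')
    print(tag,r.x.round(3),'med|res|',np.median(abs(r.fun)).round(2));return r.x
def toplate(p,xy):
    c_,s_=np.cos(p[2]),np.sin(p[2]);return (np.asarray(xy)[...,:2]-p[:2])@np.array([[c_,-s_],[s_,c_]])
def toworld(p,xy):
    c_,s_=np.cos(p[2]),np.sin(p[2]);return np.asarray(xy)@np.array([[c_,s_],[-s_,c_]])+p[:2]
E
python3 - <<'E'
from fit import *
dt=load('top0');ds=load('scene0')
p=fitplate(dt,'top');p2=fitplate(ds,'scene')
p=(p+p2)/2
def proj(d,X):
    q=d['camera_from_world']@np.r_[X,1];q=d['camera_matrix']@q[:3];return q[:2]/q[2]
for d,t in((dt,'top'),(ds,'scene')):
    P=cloud(d);L=toplate(p,P[...,:2]);
    def obj(n,x0,x1,y0,y1,z0,z1):
        m=(L[...,0]>x0)&(L[...,0]<x1)&(L[...,1]>y0)&(L[...,1]<y1)&(P[...,2]>z0)&(P[...,2]<z1)
        q=P[m];
        if len(q)<5: print(t,n,'few');return
        (c,r)=cv2.minEnclosingCircle(L[m].astype(np.float32))
        print(t,n,len(q),'z',np.median(q[:,2]).round(1),'plate c',np.round(c,1),'r',round(r,1))
    obj('drumtop',-80,10,-110,10,47,57)
    obj('drumhi',-80,10,-110,10,62,90)
    obj('weight',10,95,-125,0,46,54)
    obj('any>26 on far',96,260,-160,200,20,100)
    im=d['color'][:,:,::-1].copy()
    for z,pl in((22,[(-95,-125),(95,-125),(95,125),(-95,125)]),(22,[(-38,-78),(-22,-78),(-22,52),(43,52),(43,68),(-38,68)])):
        px=np.array([proj(d,np.r_[toworld(p,a),z]) for a in pl])
        cv2.polylines(im,[np.round(px*8).astype(int)],True,(0,0,255),1,cv2.LINE_AA,3)
    y0,y1,x0,x1=(140,340,280,490) if t=='top' else (200,340,140,350)
    cv2.imwrite(f'pics/ov_{t}.png',cv2.resize(im[y0:y1,x0:x1],None,fx=3,fy=3))
print(p,toworld(p,np.array([(-30,-70),(-30,60),(35,60)])).round(1))
E
```

```text
top [ 6.00648e+02 -1.15453e+02  4.45000e-01] med|res| 0.76
scene [ 6.00698e+02 -1.12711e+02  4.34000e-01] med|res| 14.76
top drumtop 798 z 52.3 plate c [-30.5 -37.1] r 31.9
top drumhi 301 z 71.6 plate c [-31.4 -36.2] r 24.2
top weight 258 z 50.1 plate c [ 49.8 -78.1] r 15.8
top any>26 on far 3356 z 59.6 plate c [196.5 -25.6] r 147.6
scene drumtop 510 z 52.5 plate c [-27.5 -34.7] r 33.7
scene drumhi 316 z 70.7 plate c [-26.3 -35.4] r 24.2
scene weight 248 z 50.6 plate c [ 54.  -75.9] r 16.9
scene any>26 on far 6357 z 58.8 plate c [197.9 -23.9] r 147.1
[ 6.00672907e+02 -1.14081954e+02  4.39795753e-01] [[ 603.3 -190.2]
 [ 548.   -72.6]
 [ 606.8  -44.9]]
```

```bash
python3 -c "
import cv2,numpy as np
a=cv2.imread('pics/ov_top.png');b=cv2.imread('pics/ov_scene.png')
cv2.imwrite('pics/ov.png',cv2.resize(np.vstack([a,b]),None,fx=.58,fy=.58))"
```

```text
(no output)
```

View pics/ov.png

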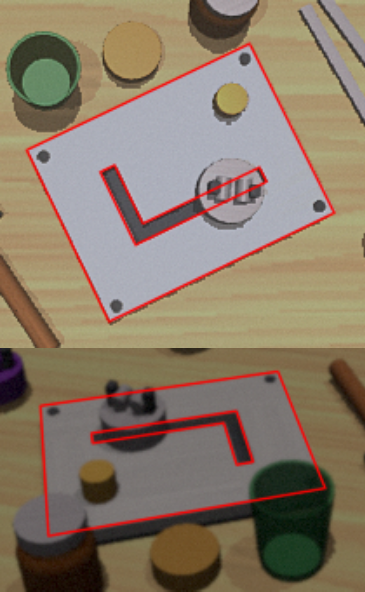

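Top view: the overlay lies on the plate and slot edges to within about 1 mm, and the plate top reads z=22.3. The drum is at plate (-30.5,-37), top z 52, radius 32, which matches the text. The scene-view outline fit failed because occluders left a 15 mm residual, but its drum and weight positions agree with the top view to 3–4 mm. I'll use the top fit.

```bash
cat >> fit.py <<'E'
PL=np.array([600.65,-115.45,.445])
E
python3 - <<'E'
from fit import *
from scipy.spatial.transform import Rotation as R
d=load('top0');P=cloud(d);L=toplate(PL,P[...,:2])
m=(L[...,0]>-80)&(L[...,0]<10)&(L[...,1]>-110)&(L[...,1]<10)&(P[...,2]>47)&(P[...,2]<57)
print(cv2.minEnclosingCircle(L[m].astype(np.float32)))
s=arm.read_state();y=R.from_quat(s['ee_rot']).as_matrix()[:,1]
print('jaw axis deg',np.degrees(np.arctan2(y[1],y[0])),'plate y deg',90+np.degrees(.445))
c=np.array([251.32,-572.222,205.8])
for n,a in dict(start=(-30,-98),contact=(-30,-84),corner=(-30,60-46.5),short0=(-78,60),shortEnd=(-6,60)).items():
    t=toworld(PL,np.array(a,float));print(n,t.round(1),'shift',(t-c[:2]).round(1))
print('ux',np.cos(.445),np.sin(.445))
E
```

```text
((-30.076114654541016, -35.699893951416016), 31.940330505371094)
jaw axis deg 113.6996607735091 plate y deg 115.49662188332164
start [ 615.8 -216.8] shift [364.4 355.4]
contact [ 609.7 -204.2] shift [358.4 368. ]
corner [ 567.8 -116.2] shift [316.4 456. ]
short0 [504.4 -94.9] shift [253.1 477.4]
shortEnd [569.4 -63.9] shift [318.1 508.3]
ux 0.9026106653961321 0.43045788030090887
```

>>> apply_moves(plan=[1, 0.024, 0.024, 0, 0.2, 1, 0.048, 0.047, 0, 0.5, 1, 0.072, 0.07, 0, 0.8, 1, 0.096, 0.094, 0, 1.1, 1, 0.12, 0.117, 0, 1.4, 1, 0.144, 0.14, 0, 1.6, 1, 0.168, 0.164, 0, 1.8, 1, 0.19, 0.186, 0, 1.8])

```text
clock: 0.77
position: [442.2, -384.5, 205.4]
ee_rot: [-0.221, 0.975, 0.0, -0.0]
contact_force: [0.8, -0.6, 0.3]
gripper_width: 0.1
```

>>> apply_moves(plan=[1, 0.024, 0.024, 0, 0, 1, 0.048, 0.047, 0, 0, 1, 0.072, 0.07, 0, 0, 1, 0.096, 0.094, 0, 0, 1, 0.12, 0.117, 0, 0, 1, 0.144, 0.14, 0, 0, 1, 0.164, 0.16, 0, 0, 1, 0.1744, 0.1694, 0, 0])

```text
clock: 1.43
position: [617.5, -214.1, 204.8]
ee_rot: [-0.222, 0.975, 0.0, -0.0]
contact_force: [-0.6, -0.6, -0.5]
gripper_width: 0.3
```

Run:
```python
from fit import *
s=arm.read_state();print(s['clock'],s['position'],s['gripper_width'],s['contact_force'],toplate(PL,s['position']))
cap('top','top1')
```

```text
1.4333 [ 617.4831429  -214.1401092   204.80009726] 0.2775336970797816 [-0.55673021 -0.62498847 -0.52658636] [-27.2881609  -96.32470415]
```

View pics/top1.png

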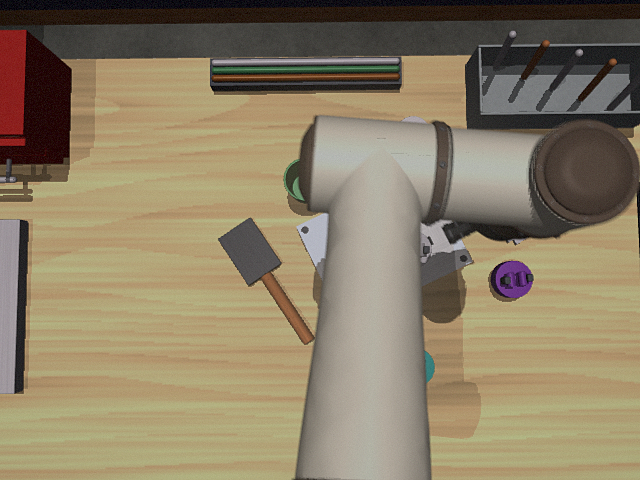

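The top view now shows the arm hiding the rest, so I'll rely on the scene view and the contact force while I'm low. Descending behind the drum now.

>>> apply_moves(plan=[1, 0, 0, -0.035, 0, 1, 0, 0, -0.07, 0, 1, 0, 0, -0.1, 0, 1, 0, 0, -0.125, 0, 1, 0, 0, -0.14, 0, 1, 0, 0, -0.145, 0, 1, 0, 0, -0.145, 0])

```text
clock: 2.07
position: [614.2, -217.2, 59.0]
ee_rot: [-0.22, 0.975, 0.001, -0.002]
contact_force: [-0.4, 0.3, 0.2]
gripper_width: -0.1
```

Run:
```python
from fit import *
s=arm.read_state();print(s['clock'],s['position'],s['contact_force'],toplate(PL,s['position']))
d=cap('scene','scene2')
cv2.imwrite('pics/s2.png',cv2.convertScaleAbs(cv2.resize(d['color'][130:370,80:400,::-1],None,fx=2.4,fy=2.4),alpha=1.5))
```

```text
2.0667 [ 614.22989697 -217.22216061   59.03188621] [-0.3999924   0.26853478  0.17282511] [-31.55126869 -97.70621127]
```

View pics/s2.png

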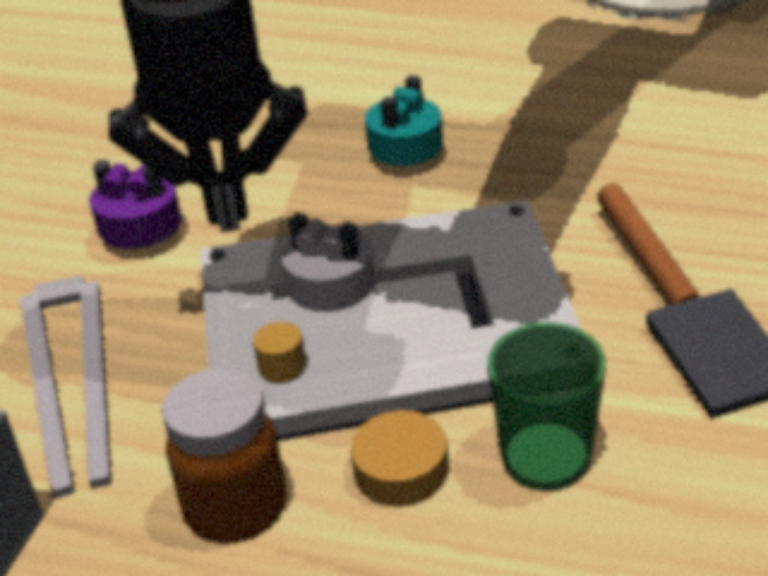

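Scene view: fingers shut at crop (228,225), beyond the plate's start edge, with the drum at (325,275) and nothing touched. The finger linkage bulges along the jaw axis, so for this leg I'll turn the tool 90° to keep it clear of the lugs, then go low.

>>> apply_moves(plan=[1, 0, 0, 0, -7, 1, 0, 0, 0, -14, 1, 0, 0, 0, -21, 1, 0, 0, 0, -28, 1, 0, 0, 0, -35, 1, 0, 0, 0, -42, 1, 0, 0, 0, -49, 1, 0, 0, 0, -56])

```text
clock: 2.78
position: [617.0, -217.3, 63.3]
ee_rot: [0.266, 0.964, 0.0, 0.002]
contact_force: [0.3, -0.6, -0.1]
gripper_width: 0.1
```

>>> apply_moves(plan=[1, 0, 0, 0, -7, 1, 0, 0, 0, -14, 1, 0, 0, -0.005, -21, 1, 0, 0, -0.012, -28, 1, 0, 0, -0.02, -34, 1, 0, 0, -0.027, -34, 1, 0, 0, -0.03, -34, 1, 0, 0, -0.03, -34])

```text
clock: 3.45
position: [615.7, -216.9, 30.9]
ee_rot: [0.533, 0.846, 0.0, 0.0]
contact_force: [1.1, -0.2, -0.3]
gripper_width: 0.0
```

Run:
```python
from fit import *
from scipy.spatial.transform import Rotation as R
s=arm.read_state();print(s['clock'],s['position'],s['joints'],s['contact_force'],toplate(PL,s['position']))
y=R.from_quat(s['ee_rot']).as_matrix()[:,1];print(np.degrees(np.arctan2(y[1],y[0])))
d=cap('scene','scene3')
cv2.imwrite('pics/s3.png',cv2.convertScaleAbs(cv2.resize(d['color'][130:370,80:400,::-1],None,fx=2.4,fy=2.4),alpha=1.5))
```

```text
3.45 [ 615.70572772 -216.91817767   30.94793527] [-9.14138532e-02  5.89368274e-01 -1.24103183e-01  2.78074907e-05
 -8.57258800e-01 -2.60279508e+00] [ 1.05559615 -0.18833837 -0.34704228] [-30.08831626 -98.067116  ]
25.63424162470259
```

View pics/s3.png

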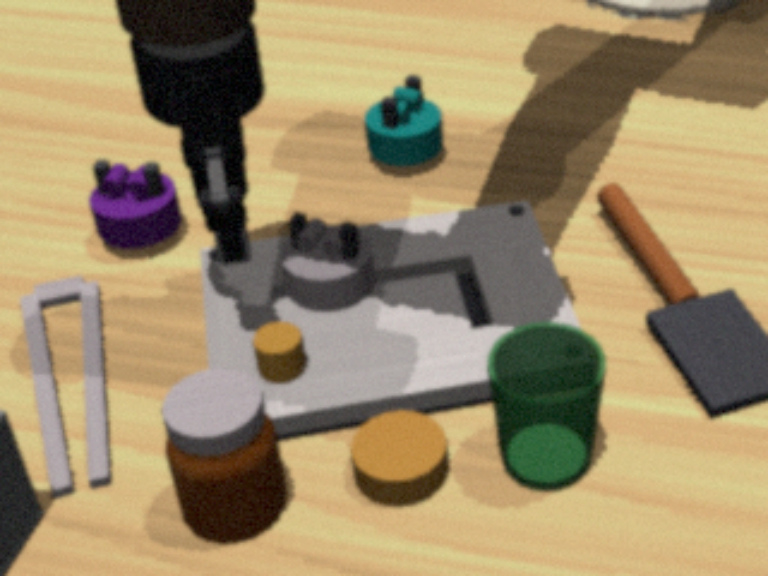

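>>> apply_moves(plan=[1, -0.0022, 0.0045, 0, 0, 1, -0.0043, 0.009, 0, 0, 1, -0.0065, 0.0135, 0, 0, 1, -0.0086, 0.0181, 0, 0, 1, -0.0108, 0.0226, 0, 0, 1, -0.0129, 0.0271, 0, 0, 1, -0.0151, 0.0316, 0, 0, 1, -0.0172, 0.0361, 0, 0])

```text
clock: 4.17
position: [598.6, -181.0, 31.1]
ee_rot: [0.533, 0.846, -0.0, 0.001]
contact_force: [0.2, -4.1, -1.0]
gripper_width: -0.1
```

```bash
cat > look.py <<'E'
from fit import *
import sys
s=arm.read_state();c,q=np.cos(.445),np.sin(.445);f=s['contact_force']
print(s['clock'],s['position'].round(1),'plate',toplate(PL,s['position']).round(1),'F plate',(f[0]*c+f[1]*q).round(1),(-f[0]*q+f[1]*c).round(1),f[2].round(1))
t=sys.argv[1];d=cap('scene','scene'+t)
cv2.imwrite(f'pics/s{t}.png',cv2.convertScaleAbs(cv2.resize(d['color'][150:350,80:400,::-1],None,fx=2,fy=2),alpha=1.5))
E
python3 look.py 4
```

```text
4.1667 [ 598.6 -181.    31.1] plate [-30.  -58.3] F plate -1.6 -3.8 -1.0
```

View pics/s4.png

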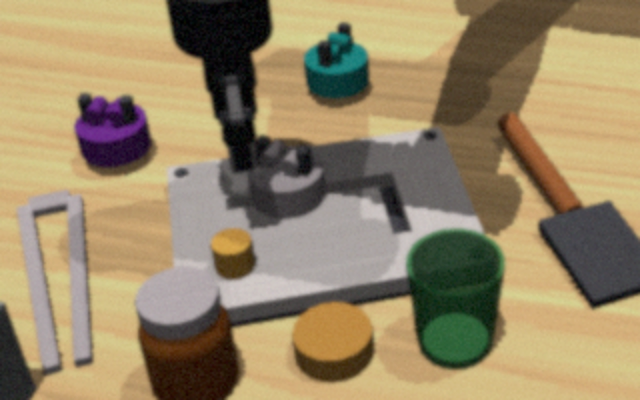

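The drum is at crop (287,187). It is upright, moving along the slot, and the force is about 4 N, which fits sliding friction. I'll keep pushing.

>>> apply_moves(plan=[1, -0.0022, 0.0045, 0, 0, 1, -0.0043, 0.009, 0, 0, 1, -0.0065, 0.0135, 0, 0, 1, -0.0086, 0.0181, 0, 0, 1, -0.0108, 0.0226, 0, 0, 1, -0.0129, 0.0271, 0, 0, 1, -0.0151, 0.0316, 0, 0, 1, -0.0172, 0.0361, 0, 0])

```text
clock: 4.88
position: [580.8, -144.1, 30.6]
ee_rot: [0.534, 0.846, -0.0, -0.0]
contact_force: [1.7, -4.0, -0.4]
gripper_width: -0.0
```

>>> apply_moves(plan=[1, -0.0022, 0.0045, 0, 0, 1, -0.0043, 0.009, 0, 0, 1, -0.0065, 0.0135, 0, 0, 1, -0.0082, 0.0171, 0, 0, 1, -0.0099, 0.0208, 0, 0, 1, -0.0112, 0.0235, 0, 0, 1, -0.0121, 0.0253, 0, 0, 1, -0.0121, 0.0253, 0, 0])

```text
clock: 5.55
position: [568.7, -118.6, 30.6]
ee_rot: [0.534, 0.846, 0.0, -0.0]
contact_force: [-0.8, 0.4, -0.0]
gripper_width: -0.5
```

```bash
python3 look.py 5
```

```text
5.55 [ 568.7 -118.6   30.6] plate [-30.2  10.9] F plate -0.6 0.7 -0.0
```

View pics/s5.png

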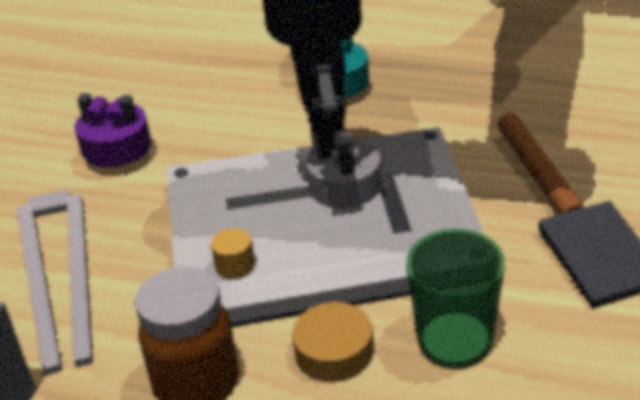

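The drum is at crop (345,170), just short of the corner. I'll go in 1 mm steps to find the wall.

>>> apply_moves(plan=[1, -0.0004, 0.0009, 0, 0, 1, -0.0009, 0.0018, 0, 0, 1, -0.0013, 0.0027, 0, 0, 1, -0.0017, 0.0036, 0, 0, 1, -0.0022, 0.0045, 0, 0, 1, -0.0026, 0.0054, 0, 0])

```text
clock: 6.1
position: [566.2, -114.0, 30.7]
ee_rot: [0.534, 0.846, -0.0, -0.0]
contact_force: [-0.4, -4.0, -1.0]
gripper_width: -0.3
```

```bash
python3 look.py 6;python3 - <<'E'
from fit import *
for t in ('scene0','scene5','scene6'):
    d=load(t);P=cloud(d);L=toplate(PL,P[...,:2])
    x,y=(-30,-36) if t=='scene0' else (-30,60)
    m=(abs(L[...,0]-x)<45)&(L[...,1]>y-36)&(L[...,1]<y+50)&(P[...,2]>46)&(P[...,2]<58)
    q=L[m];print(t,len(q),cv2.minEnclosingCircle(q.astype(np.float32)),np.percentile(q,[2,98],axis=0).round(1).tolist())
E
```

```text
6.1 [ 566.2 -114.    30.7] plate [-30.4  16.1] F plate -2.1 -3.4 -1.0
scene0 525 ((-27.053560256958008, -33.36422348022461), 33.68156051635742) [[-47.3, -63.6], [4.4, -4.8]]
scene5 259 ((-23.233129501342773, 34.86094665527344), 30.758642196655273) [[-49.0, 25.5], [5.0, 55.9]]
scene6 288 ((-22.821956634521484, 36.97533416748047), 31.222614288330078) [[-48.9, 25.5], [5.2, 59.7]]
```

The cloud puts the drum nearer than I expected, so I'll look more closely before pushing further.

Run:
```python
from fit import *
d=load('scene6')
cv2.imwrite('pics/s6z.png',cv2.convertScaleAbs(cv2.resize(d['color'][190:290,190:320,::-1],None,fx=6,fy=6,interpolation=cv2.INTER_CUBIC),alpha=1.8))
P=cloud(d);L=toplate(PL,P[...,:2])
for v in (225,230,235,240,245):
    print(v,[(u,*L[v,u].round(0),P[v,u,2].round(0)) for u in range(225,285,6)])
```

```text
225 [(225, np.float64(-88.0), np.float64(-13.0), np.float64(24.0)), (231, np.float64(-84.0), np.float64(-3.0), np.float64(25.0)), (237, np.float64(-43.0), np.float64(4.0), np.float64(54.0)), (243, np.float64(-16.0), np.float64(12.0), np.float64(72.0)), (249, np.float64(-15.0), np.float64(22.0), np.float64(71.0)), (255, np.float64(-6.0), np.float64(31.0), np.float64(76.0)), (261, np.float64(-35.0), np.float64(45.0), np.float64(52.0)), (267, np.float64(-33.0), np.float64(55.0), np.float64(51.0)), (273, np.float64(-66.0), np.float64(71.0), np.float64(25.0)), (279, np.float64(-65.0), np.float64(82.0), np.float64(23.0))]
230 [(225, np.float64(-75.0), np.float64(-15.0), np.float64(23.0)), (231, np.float64(-70.0), np.float64(-5.0), np.float64(24.0)), (237, np.float64(-29.0), np.float64(2.0), np.float64(54.0)), (243, np.float64(-27.0), np.float64(12.0), np.float64(53.0)), (249, np.float64(-11.0), np.float64(21.0), np.float64(64.0)), (255, np.float64(-4.0), np.float64(30.0), np.float64(67.0)), (261, np.float64(-18.0), np.float64(42.0), np.float64(54.0)), (267, np.float64(-16.0), np.float64(52
[... 1303 characters left out ...]
), np.float64(15.0)), (279, np.float64(-24.0), np.float64(73.0), np.float64(22.0))]
245 [(225, np.float64(-36.0), np.float64(-20.0), np.float64(20.0)), (231, np.float64(-35.0), np.float64(-10.0), np.float64(19.0)), (237, np.float64(-20.0), np.float64(-1.0), np.float64(29.0)), (243, np.float64(-7.0), np.float64(8.0), np.float64(37.0)), (249, np.float64(-1.0), np.float64(17.0), np.float64(40.0)), (255, np.float64(5.0), np.float64(27.0), np.float64(43.0)), (261, np.float64(5.0), np.float64(37.0), np.float64(40.0)), (267, np.float64(-2.0), np.float64(48.0), np.float64(33.0)), (273, np.float64(-30.0), np.float64(63.0), np.float64(8.0)), (279, np.float64(-9.0), np.float64(70.0), np.float64(23.0))]
```

View pics/s6z.png

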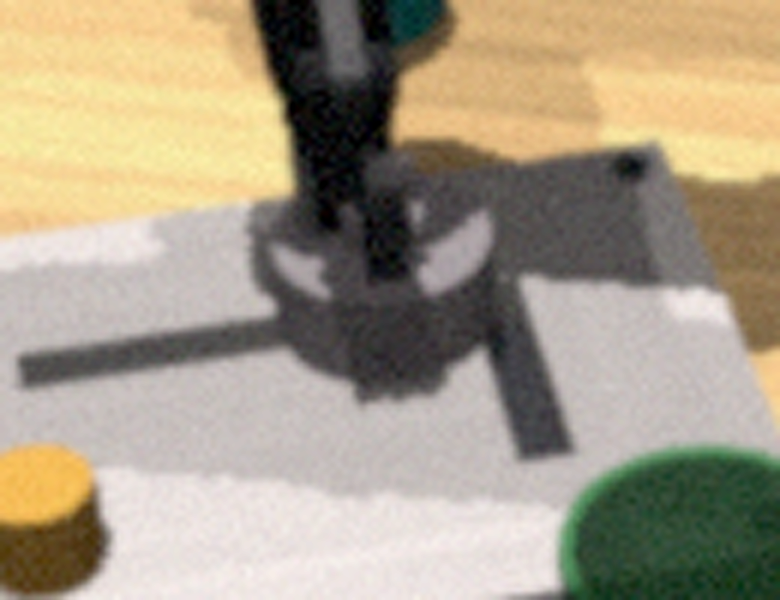

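Run:
```python
from fit import *
def proj(d,X):
    q=d['camera_from_world']@np.r_[X,1];q=d['camera_matrix']@q[:3];return q[:2]/q[2]
d=load('scene2');print('s2 TCP proj',proj(d,[614.2,-217.2,59]))
d3=load('scene3');print('s3',proj(d3,[615.7,-216.9,30.9]))
d6=load('scene6');print('s6',proj(d6,[566.2,-114,30.7]))
P=cloud(d)
for dd,us,vs in((d,range(160,190,3),range(195,235,5)),(d6,range(236,252,3),range(195,235,5))):
    P=cloud(dd)
    for v in vs: print(v,[(u,tuple(P[v,u].round(0).astype(int).tolist())) for u in us if np.isfinite(P[v,u,2])])
```

```text
s2 TCP proj [176.47603261 235.58829398]
s3 [178.80733733 249.21261499]
s6 [245.82594558 238.78223961]
195 [(160, (636, -220, 154)), (163, (635, -216, 154)), (166, (631, -213, 151)), (169, (422, -320, 0)), (172, (629, -204, 151)), (175, (625, -201, 149)), (178, (620, -198, 146)), (181, (611, -198, 140)), (184, (613, -192, 142)), (187, (615, -186, 144))]
200 [(160, (627, -226, 138)), (163, (628, -221, 139)), (166, (625, -217, 138)), (169, (620, -215, 135)), (172, (440, -306, 1)), (175, (621, -204, 137)), (178, (621, -200, 137)), (181, (612, -199, 132)), (184, (616, -192, 135)), (187, (618, -186, 137))]
205 [(160, (627, -228, 128)), (163, (630, -221, 131)), (166, (630, -217, 131)), (169, (627, -213, 130)), (172, (616, -214, 123)), (175, (622, -205, 128)), (178, (622, -201, 128)), (181, (614, -200, 123)), (184, (450, -277, 0)), (187, (449, -271, 1))]
210 [(160, (477, -316, 2)), (163, (474, -311, 0)), (166, (624, -221, 117)), (169, (625, -216, 119)), (172, (625, -211, 120)), (175, (624, -206, 119)), (178, (617, -205, 115)), (181, (614, -201, 113)), (184, (466, -271, 0)), (187, (465, -265,
[... 1441 characters left out ...]
109, 116)), (242, (616, -98, 129)), (245, (611, -95, 126)), (248, (607, -92, 124)), (251, (607, -87, 124))]
215 [(236, (462, -166, 0)), (239, (576, -119, 88)), (242, (599, -105, 106)), (245, (579, -107, 92)), (248, (577, -103, 91)), (251, (570, -100, 86))]
220 [(236, (478, -162, 0)), (239, (573, -121, 75)), (242, (582, -112, 83)), (245, (580, -107, 82)), (248, (578, -103, 81)), (251, (566, -102, 73))]
225 [(236, (520, -147, 22)), (239, (557, -127, 52)), (242, (575, -115, 67)), (245, (576, -110, 69)), (248, (580, -103, 72)), (251, (588, -95, 80))]
230 [(236, (572, -128, 52)), (239, (572, -123, 53)), (242, (569, -118, 52)), (245, (571, -112, 54)), (248, (581, -104, 62)), (251, (586, -97, 67))]
```

This changes things. In scene2 and scene3 the visible fingertips end about 12 px above where the reported TCP projects, so the real tips are about 23 mm higher than stated. At TCP z=31 the fingers were therefore running against the lugs, over the drum top, and not low on the drum. The drum (y≈29) is still upright. I'll back off and measure the true tip height.

>>> apply_moves(plan=[1, 0.0022, -0.0045, 0, 0, 1, 0.0065, -0.0135, 0, 0, 1, 0.0108, -0.0226, 0, 0, 1, 0.0151, -0.0316, 0, 0, 1, 0.0194, -0.0406, 0, 0, 1, 0.0237, -0.0497, 0, 0, 1, 0.0258, -0.0542, 0, 0, 1, 0.0258, -0.0542, 0, 0])

```text
clock: 6.82
position: [592.9, -169.5, 30.6]
ee_rot: [0.534, 0.845, 0.0, 0.0]
contact_force: [-0.4, 0.8, 0.4]
gripper_width: -0.3
```

```bash
python3 look.py 7
python3 - <<'E'
from fit import *
d=load('scene7')
s=arm.read_state();X=s['position']
def proj(d,X):
    q=d['camera_from_world']@np.r_[X,1];q=d['camera_matrix']@q[:3];return q[:2]/q[2]
im=cv2.convertScaleAbs(d['color'][:,:,::-1],alpha=2.)
for dz,c in((0,(0,0,255)),(10,(0,255,255)),(20,(0,255,0)),(30,(255,0,0))):
    u=proj(d,X+[0,0,dz]);print(dz,u.round(1));cv2.circle(im,tuple(np.round(u*8).astype(int).tolist()),6,c,-1,cv2.LINE_AA,3)
cv2.imwrite('pics/s7z.png',cv2.resize(im[180:290,150:300],None,fx=5,fy=5,interpolation=cv2.INTER_CUBIC))
P=cloud(d);L=toplate(PL,P[...,:2])
m=(P[...,2]>46)&(P[...,2]<58)&(L[...,1]>-5)&(L[...,1]<110)&(L[...,0]>-80)&(L[...,0]<25)
q=L[m];print('drum',cv2.minEnclosingCircle(q.astype(np.float32)),len(q))
E
```

```text
6.8167 [ 592.9 -169.5   30.6] plate [-30.2 -45.4] F plate 0.0 0.9 0.4
0 [210.6 244.3]
10 [209.9 239.8]
20 [209.3 235.2]
30 [208.6 230.5]
drum ((-26.028419494628906, 30.28858184814453), 33.379173278808594) 565
```

View pics/s7z.png

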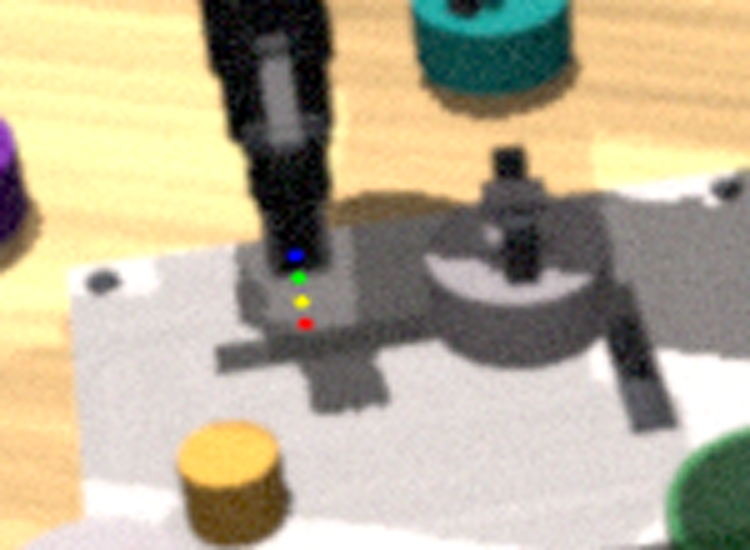

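Run:
```python
from fit import *
for t,X in(('scene7',(592.9,-169.5,30.6)),('scene3',(615.7,-216.9,30.9)),('scene2',(614.2,-217.2,59.0))):
    d=load(t);P=cloud(d);g=d['color'].max(2)
    m=(np.hypot(P[...,0]-X[0],P[...,1]-X[1])<24)&(P[...,2]>X[2]+8)&(P[...,2]<X[2]+70)&(g<60)
    q=P[m];h=q[:,2]-X[2];o=np.argsort(h)
    print(t,len(q),'lowest dz',h[o][:12].round(0),'mean of low pts',q[o[:15]].mean(0).round(1))
    # bottom row per column
    v,u=np.where(m);print([(c,v[u==c].max(),h[(u==c)][np.argmax(v[u==c])].round(0)) for c in sorted(set(u))])
```

```text
scene7 188 lowest dz [25. 26. 26. 26. 26. 27. 27. 27. 27. 28. 28. 28.] mean of low pts [ 597.9 -164.5   57.7]
[(np.int64(202), np.int64(222), np.float64(55.0)), (np.int64(203), np.int64(232), np.float64(35.0)), (np.int64(204), np.int64(234), np.float64(30.0)), (np.int64(205), np.int64(235), np.float64(27.0)), (np.int64(206), np.int64(235), np.float64(26.0)), (np.int64(207), np.int64(235), np.float64(27.0)), (np.int64(208), np.int64(235), np.float64(26.0)), (np.int64(209), np.int64(234), np.float64(27.0)), (np.int64(210), np.int64(234), np.float64(28.0)), (np.int64(211), np.int64(234), np.float64(26.0)), (np.int64(212), np.int64(234), np.float64(26.0)), (np.int64(213), np.int64(234), np.float64(25.0)), (np.int64(214), np.int64(234), np.float64(27.0)), (np.int64(215), np.int64(233), np.float64(28.0)), (np.int64(216), np.int64(232), np.float64(31.0))]
scene3 197 lowest dz [26. 27. 27. 27. 27. 27. 27. 27. 28. 29. 29. 29.] mean of low pts [ 621.2 -211.7   58.9]
[(np.int64(170), np.int64(234), np.float64(40.0)), (np.int64(171), np.int64(238), np.float64(32.0)), (np.int64(172), np.int64(239
[... 1182 characters left out ...]
 (np.int64(169), np.int64(222), np.float64(34.0)), (np.int64(170), np.int64(222), np.float64(33.0)), (np.int64(171), np.int64(223), np.float64(36.0)), (np.int64(172), np.int64(224), np.float64(31.0)), (np.int64(173), np.int64(225), np.float64(31.0)), (np.int64(174), np.int64(225), np.float64(31.0)), (np.int64(175), np.int64(225), np.float64(30.0)), (np.int64(176), np.int64(225), np.float64(31.0)), (np.int64(177), np.int64(224), np.float64(32.0)), (np.int64(178), np.int64(224), np.float64(32.0)), (np.int64(179), np.int64(221), np.float64(35.0)), (np.int64(180), np.int64(221), np.float64(35.0)), (np.int64(181), np.int64(220), np.float64(37.0)), (np.int64(182), np.int64(220), np.float64(35.0))]
```

Cloud confirms it: the tips are about 26 mm above the reported TCP in three frames. The drum reads at plate (-28,30), upright. To push at tip z≈34 I need reported TCP z≈8. First I'll check the gripper's profile and clearances at that depth.

Run:
```python
from fit import *
d=load('top0');P=cloud(d);L=toplate(PL,P[...,:2])
for n,(u,v,r,z0) in dict(tumbler=(305,180,26,70),frit=(412,136,26,75),wax=(355,169,22,18),weight=(413,197,14,42)).items():
    s=np.s_[v-r:v+r,u-r:u+r];m=P[s][...,2]>z0
    print(n,cv2.minEnclosingCircle(L[s][m].astype(np.float32)),P[s][m][:,2].max().round(0))
for t,X in(('scene7',(592.9,-169.5,30.6)),('scene2',(614.2,-217.2,59.0))):
    d=load(t);P=cloud(d);L=toplate(PL,P[...,:2]);x=toplate(PL,np.array(X))
    for h in range(25,150,10):
        m=(abs(P[...,2]-X[2]-h)<5)&(np.hypot(*(L-x).transpose(2,0,1))<75)&(d['color'].max(2)<110)
        q=L[m]-x
        if len(q)>5: print(t,'above tip',h-26,'dx',np.percentile(q[:,0],[3,97]).round(0),'dy',np.percentile(q[:,1],[3,97]).round(0))
```

```text
tumbler ((152.28033447265625, 77.58008575439453), 35.67641067504883) 89.0
frit ((143.1824951171875, -116.42169189453125), 28.944355010986328) 96.0
wax ((129.1768035888672, -16.414608001708984), 40.7136344909668) 30.0
weight ((49.993228912353516, -77.08613586425781), 15.828707695007324) 56.0
scene7 above tip -1 dx [-22.  30.] dy [-0. 68.]
scene7 above tip 9 dx [-7. 26.] dy [-7. 73.]
scene7 above tip 19 dx [-12.  25.] dy [-8. 73.]
scene7 above tip 29 dx [ 6. 16.] dy [-8. 12.]
scene7 above tip 39 dx [11. 16.] dy [-10.   8.]
scene7 above tip 49 dx [10. 36.] dy [-11.  15.]
scene7 above tip 59 dx [15. 45.] dy [-12.  15.]
scene7 above tip 69 dx [-2. 52.] dy [-14.  18.]
scene7 above tip 79 dx [15. 59.] dy [-14.  18.]
scene7 above tip 89 dx [17. 64.] dy [-14.  17.]
scene7 above tip 99 dx [-7. 59.] dy [-16.  21.]
scene7 above tip 109 dx [10. 45.] dy [-16.  20.]
scene7 above tip 119 dx [31. 41.] dy [-8. 12.]
scene2 above tip 9 dx [ 6. 13.] dy [-10.  13.]
scene2 above tip 19 dx [ 5. 13.] dy [-11.  15.]
scene2 above tip 29 dx [ 5. 13.] dy [-11.  15.]
scene2 above tip 39 dx [-4. 15.] dy [-15.  17.]
scene2 above tip 49 dx [-5. 15.] dy [-28.  33.]
scene2 above tip 59 dx [-8. 15.] dy [-36.  39.]
scene2 above tip 69 dx [-9. 19.] dy [-43.  48.]
scene2 above tip 79 dx [-1. 19.] dy [-52.  55.]
scene2 above tip 89 dx [-2. 20.] dy [-57.  61.]
scene2 above tip 99 dx [-3. 22.] dy [-54.  57.]
scene2 above tip 109 dx [ 8. 21.] dy [-37.  42.]
scene2 above tip 119 dx [ 3. 14.] dy [-36.  40.]
```

Clearances are fine: at the lug tops, 44 mm above the tips, the gripper is within ±15 mm across the push direction. Its body stays about 110 mm above the tips. Tumbler and frit are well away. Descending 22 mm.

>>> apply_moves(plan=[1, 0, 0, -0.004, 0, 1, 0, 0, -0.008, 0, 1, 0, 0, -0.012, 0, 1, 0, 0, -0.015, 0, 1, 0, 0, -0.018, 0, 1, 0, 0, -0.02, 0, 1, 0, 0, -0.022, 0, 1, 0, 0, -0.022, 0])

```text
clock: 7.53
position: [592.2, -168.0, 8.3]
ee_rot: [0.534, 0.846, -0.0, -0.0]
contact_force: [-0.1, -0.4, -0.1]
gripper_width: 0.3
```

```bash
python3 look.py 8
python3 - <<'E'
from fit import *
d=load('scene8');X=arm.read_state()['position']
P=cloud(d);g=d['color'].max(2)
m=(np.hypot(P[...,0]-X[0],P[...,1]-X[1])<20)&(P[...,2]>29)&(P[...,2]<80)&(g<60)
print(np.sort(P[m][:,2])[:20].round(0))
E
```

```text
7.5333 [ 592.2 -168.     8.3] plate [-30.3 -43.8] F plate -0.3 -0.3 -0.1
[34. 34. 35. 35. 35. 35. 36. 36. 36. 36. 36. 37. 37. 38. 38. 39. 39. 39.
 40. 40.]
```

View pics/s8.png

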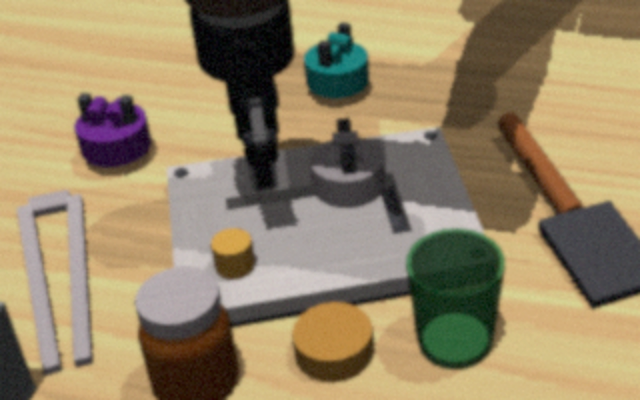

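The tip is now at z≈34, beside the drum and below its top, with no contact force, although the reported TCP z of 8 is inside the plate. That confirms the 26 mm offset. Pushing low.

>>> apply_moves(plan=[1, -0.0022, 0.0045, 0, 0, 1, -0.0043, 0.009, 0, 0, 1, -0.0065, 0.0135, 0, 0, 1, -0.0086, 0.0181, 0, 0, 1, -0.0108, 0.0226, 0, 0, 1, -0.0129, 0.0271, 0, 0, 1, -0.0151, 0.0316, 0, 0, 1, -0.0172, 0.0361, 0, 0])

```text
clock: 8.25
position: [575.7, -132.1, 9.1]
ee_rot: [0.533, 0.846, 0.0, 0.001]
contact_force: [1.1, -4.0, -0.0]
gripper_width: 0.0
```

```bash
cat >> look.py <<'E'
P=cloud(d);L=toplate(PL,P[...,:2]);x=toplate(PL,s['position'])
m=(P[...,2]>47)&(P[...,2]<57)&(d['color'].max(2)>50)&(L[...,1]>x[1]+13 if len(sys.argv)<3 else L[...,0]>x[0]+13)&(L[...,0]>-80)&(L[...,0]<80)&(L[...,1]<120)&(L[...,1]>-20)
q=L[m];q=q if len(q)<5 else q
print('drumtop',len(q),np.percentile(q,[1,99],axis=0).round(1).tolist(),cv2.minEnclosingCircle(q.astype(np.float32)))
E
python3 look.py 9
```

```text
8.25 [ 575.7 -132.1    9.1] plate [-29.7  -4.3] F plate -0.7 -4.1 -0.0
drumtop 275 [[-50.1, 15.3], [5.0, 66.8]] ((-26.042301177978516, 40.711307525634766), 32.239906311035156)
```

View pics/s9.png

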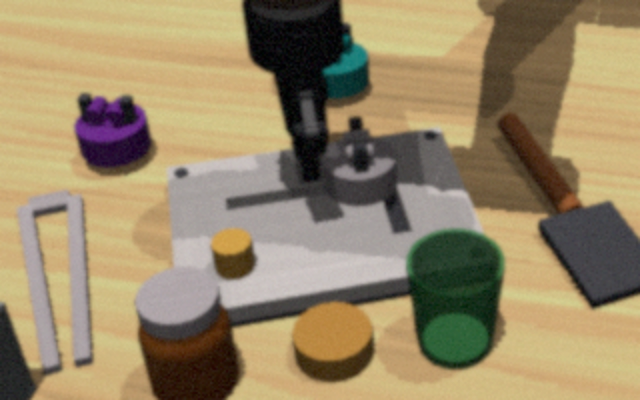

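Drum upright at crop (362,175), y≈40, about 44 mm ahead of the TCP, as expected for contact low on its side.

>>> apply_moves(plan=[1, -0.0022, 0.0045, 0, 0, 1, -0.0043, 0.009, 0, 0, 1, -0.006, 0.0126, 0, 0, 1, -0.0069, 0.0144, 0, 0, 1, -0.0073, 0.0153, 0, 0, 1, -0.0077, 0.0162, 0, 0, 1, -0.0082, 0.0171, 0, 0, 1, -0.0086, 0.0181, 0, 0])

```text
clock: 8.97
position: [567.0, -114.0, 9.0]
ee_rot: [0.534, 0.846, 0.0, 0.0]
contact_force: [2.4, -5.2, 0.9]
gripper_width: -0.1
```

```bash
python3 look.py 10
```

```text
8.9667 [ 567. -114.    9.] plate [-29.8  15.8] F plate -0.1 -5.7 0.9
drumtop 255 [[-52.1, 36.7], [4.7, 89.5]] ((-26.33576202392578, 60.728546142578125), 33.022499084472656)
```

View pics/s10.png

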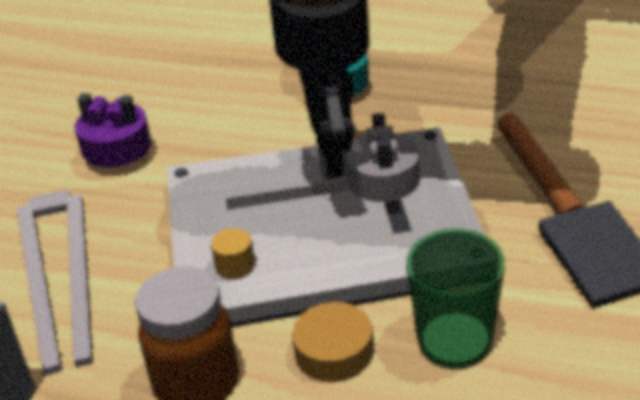

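>>> apply_moves(plan=[1, -0.0002, 0.0005, 0, 0, 1, -0.0004, 0.0009, 0, 0, 1, -0.0006, 0.0014, 0, 0, 1, -0.0009, 0.0018, 0, 0])

```text
clock: 9.35
position: [566.1, -112.2, 9.0]
ee_rot: [0.534, 0.846, 0.0, 0.0]
contact_force: [2.3, -4.8, 1.5]
gripper_width: -0.1
```

```bash
python3 look.py 11
```

```text
9.35 [ 566.1 -112.2    9. ] plate [-29.8  17.8] F plate -0.0 -5.3 1.5
drumtop 245 [[-51.0, 38.4], [5.0, 91.3]] ((-25.742473602294922, 62.445030212402344), 32.004966735839844)
```

>>> apply_moves(plan=[1, -0.0002, 0.0005, 0, 0, 1, -0.0004, 0.0009, 0, 0, 1, -0.0006, 0.0014, 0, 0])

```text
clock: 9.65
position: [565.5, -111.0, 9.0]
ee_rot: [0.533, 0.846, 0.0, 0.0]
contact_force: [3.3, -5.6, 1.0]
gripper_width: -0.4
```

```bash
python3 look.py 12
```

```text
9.65 [ 565.5 -111.     9. ] plate [-29.8  19.2] F plate 0.6 -6.4 1.0
drumtop 254 [[-50.5, 39.9], [5.0, 91.9]] ((-25.36142349243164, 65.9873046875), 32.18522262573242)
```

>>> apply_moves(plan=[1, -0.0002, 0.0005, 0, 0, 1, -0.0004, 0.0009, 0, 0, 1, -0.0006, 0.0014, 0, 0])

```text
clock: 9.95
position: [565.6, -110.7, 9.3]
ee_rot: [0.533, 0.846, -0.0, 0.001]
contact_force: [5.2, -11.4, -0.4]
gripper_width: -0.1
```

```bash
python3 look.py 13
```

```text
9.95 [ 565.6 -110.7    9.3] plate [-29.6  19.4] F plate -0.2 -12.5 -0.4
drumtop 246 [[-50.3, 40.3], [4.1, 93.3]] ((-27.24184799194336, 63.78675079345703), 33.26566696166992)
```

View pics/s13.png

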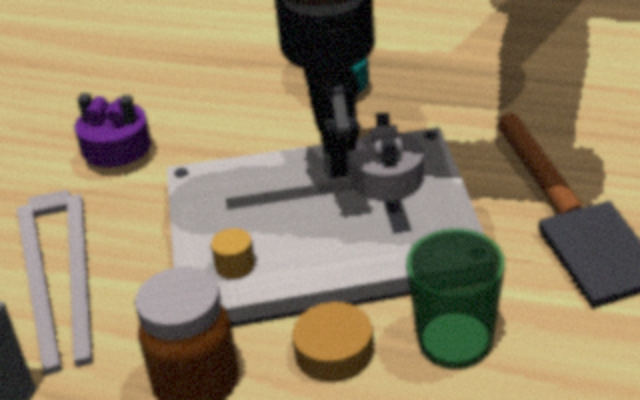

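The wall is felt: motion stalled at y=19.4 and the force rose to 12.5 N, so the pin is against the corner's far wall, which the scene view agrees with. Now back off, rise, turn back 90°, and go round to the -x side.

>>> apply_moves(plan=[1, 0.0022, -0.0045, 0, 0, 1, 0.0065, -0.0135, 0, 0, 1, 0.0108, -0.0226, 0, 0, 1, 0.0108, -0.0226, 0.005, 0, 1, 0.0108, -0.0226, 0.025, 7, 1, 0.0108, -0.0226, 0.045, 14, 1, 0.0108, -0.0226, 0.06, 21, 1, 0.0108, -0.0226, 0.07, 28])

```text
clock: 10.67
position: [575.9, -131.9, 80.8]
ee_rot: [0.31, 0.951, 0.0, 0.001]
contact_force: [-0.2, 0.5, -0.3]
gripper_width: -0.2
```

```bash
python3 look.py 14
python3 - <<'E'
from fit import *
s=arm.read_state();print(s['position'],toworld(PL,np.array([-86,61.]))-s['position'][:2])
E
```

```text
10.6667 [ 575.9 -131.9   80.8] plate [-29.4  -4.1] F plate 0.1 0.5 -0.3
drumtop 322 [[-48.2, 37.8], [3.6, 94.3]] ((-24.38255500793457, 67.88217163085938), 31.933698654174805)
[ 577.00662284 -131.96615918   82.44693864] [-80.23907077  34.55603207]
```

>>> apply_moves(plan=[1, -0.01, 0.0044, 0, 7, 1, -0.02, 0.0088, 0, 14, 1, -0.03, 0.0132, 0, 21, 1, -0.04, 0.0176, 0, 28, 1, -0.05, 0.022, 0, 35, 1, -0.06, 0.0264, 0, 42, 1, -0.07, 0.0308, 0, 49, 1, -0.0795, 0.0351, 0, 56])

```text
clock: 11.38
position: [494.6, -96.5, 78.4]
ee_rot: [-0.171, 0.985, 0.0, -0.001]
contact_force: [-0.5, 0.9, -0.4]
gripper_width: -0.3
```

>>> apply_moves(plan=[1, 0, 0, 0, 6, 1, 0, 0, 0, 6])

```text
clock: 11.55
position: [494.9, -96.5, 78.6]
ee_rot: [-0.221, 0.975, 0.0, -0.001]
contact_force: [0.8, -0.1, -0.4]
gripper_width: -0.2
```

```bash
python3 look.py 15 x
python3 - <<'E'
from fit import *
from scipy.spatial.transform import Rotation as R
s=arm.read_state();y=R.from_quat(s['ee_rot']).as_matrix()[:,1];print(np.degrees(np.arctan2(y[1],y[0])))
E
```

```text
11.55 [494.9 -96.5  78.6] plate [-87.3  62.6] F plate 0.7 -0.5 -0.4
drumtop 465 [[-53.7, 33.4], [4.7, 94.1]] ((-25.8291072845459, 64.50900268554688), 33.365840911865234)
115.2853901049871
```

View pics/s15.png

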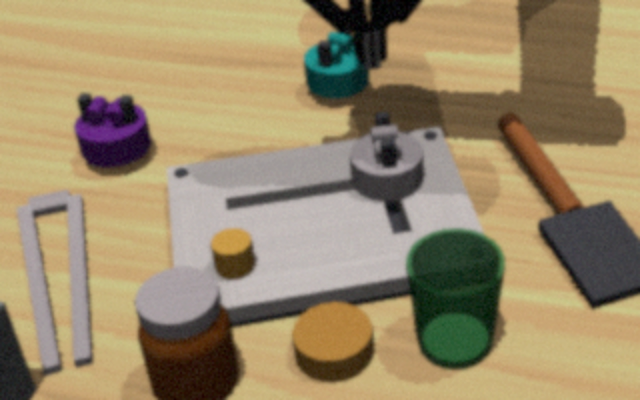

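The drum stands upright at the corner, crop (386,165), and the fingers are beyond the plate's near side. Lowering now.

>>> apply_moves(plan=[1, 0.001, -0.0005, -0.02, 0, 1, 0.0015, -0.001, -0.04, 0, 1, 0.0015, -0.001, -0.052, 0, 1, 0.0015, -0.001, -0.06, 0, 1, 0.0015, -0.001, -0.066, 0, 1, 0.0015, -0.001, -0.07, 0, 1, 0.0015, -0.001, -0.07, 0])

```text
clock: 12.18
position: [497.2, -97.8, 8.3]
ee_rot: [-0.22, 0.975, 0.0, -0.0]
contact_force: [-0.2, 0.7, 0.3]
gripper_width: 0.4
```

```bash
python3 look.py 16 x
```

```text
12.1833 [497.2 -97.8   8.3] plate [-85.8  60.4] F plate 0.1 0.7 0.3
drumtop 470 [[-53.5, 33.6], [3.9, 94.0]] ((-26.29900550842285, 64.98863220214844), 32.83736801147461)
```

View pics/s16.png

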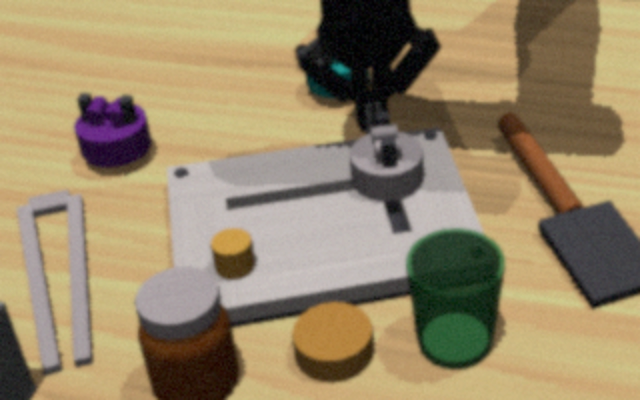

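>>> apply_moves(plan=[1, 0.0036, 0.0017, 0, 0, 1, 0.0072, 0.0034, 0, 0, 1, 0.0108, 0.0052, 0, 0, 1, 0.0144, 0.0069, 0, 0, 1, 0.0181, 0.0086, 0, 0, 1, 0.0217, 0.0103, 0, 0, 1, 0.0253, 0.0121, 0, 0])

```text
clock: 12.82
position: [518.7, -86.8, 8.5]
ee_rot: [-0.22, 0.975, 0.0, -0.004]
contact_force: [-6.7, -3.7, 5.1]
gripper_width: 0.2
```

```bash
python3 look.py 17 x
```

```text
12.8167 [518.7 -86.8   8.5] plate [-61.7  61.1] F plate -7.6 -0.4 5.1
drumtop 469 [[-44.1, 33.6], [13.7, 93.8]] ((-16.849830627441406, 64.17733001708984), 32.47904968261719)
```

View pics/s17.png

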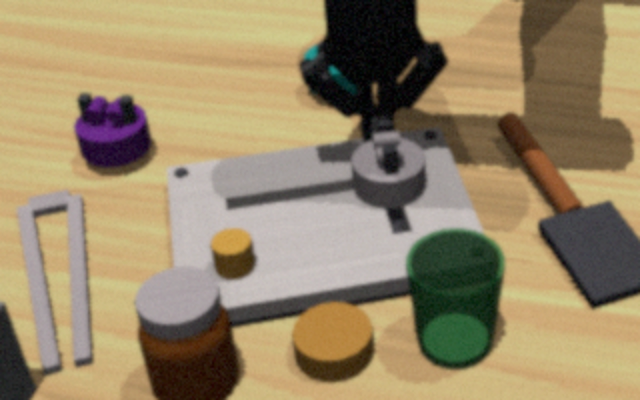

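The drum moved about 10 mm along +x and is in the short leg, upright. Continuing.

>>> apply_moves(plan=[1, 0.0036, 0.0017, 0, 0, 1, 0.0072, 0.0034, 0, 0, 1, 0.0108, 0.0052, 0, 0, 1, 0.0144, 0.0069, 0, 0, 1, 0.0181, 0.0086, 0, 0, 1, 0.0217, 0.0103, 0, 0, 1, 0.0253, 0.0121, 0, 0, 1, 0.0289, 0.0138, 0, 0])

```text
clock: 13.53
position: [548.2, -72.8, 8.4]
ee_rot: [-0.22, 0.975, 0.0, -0.004]
contact_force: [-6.0, -2.6, 4.6]
gripper_width: -0.2
```

```bash
python3 look.py 18 x
```

```text
13.5333 [548.2 -72.8   8.4] plate [-29.   61.1] F plate -6.5 0.2 4.6
drumtop 507 [[-10.2, 33.1], [46.4, 93.7]] ((15.676370620727539, 63.367549896240234), 32.57905960083008)
```

View pics/s18.png

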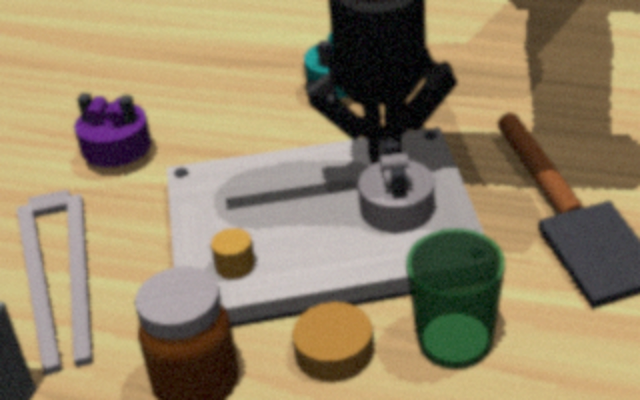

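>>> apply_moves(plan=[1, 0.0036, 0.0017, 0, 0, 1, 0.0072, 0.0034, 0, 0, 1, 0.0108, 0.0052, 0, 0, 1, 0.0135, 0.0065, 0, 0, 1, 0.0162, 0.0077, 0, 0, 1, 0.0181, 0.0086, 0, 0, 1, 0.019, 0.009, 0, 0, 1, 0.0199, 0.0095, 0, 0])

```text
clock: 14.25
position: [568.7, -63.1, 8.3]
ee_rot: [-0.22, 0.975, 0.0, -0.003]
contact_force: [-5.4, -3.3, 3.9]
gripper_width: 0.2
```

```bash
python3 look.py 19 x
```

```text
14.25 [568.7 -63.1   8.3] plate [-6.3 61. ] F plate -6.3 -0.7 3.9
drumtop 544 [[11.8, 33.4], [69.4, 93.6]] ((38.15132141113281, 64.09296417236328), 32.98552322387695)
```

>>> apply_moves(plan=[1, 0.0005, 0.0002, 0, 0, 1, 0.0009, 0.0004, 0, 0, 1, 0.0014, 0.0006, 0, 0, 1, 0.0018, 0.0009, 0, 0])

```text
clock: 14.63
position: [570.2, -62.4, 8.3]
ee_rot: [-0.22, 0.975, 0.0, -0.003]
contact_force: [-6.7, -4.8, 3.4]
gripper_width: -0.3
```

```bash
python3 look.py 20 x
```

```text
14.6333 [570.2 -62.4   8.3] plate [-4.6 61. ] F plate -8.1 -1.5 3.4
drumtop 549 [[13.8, 33.3], [71.2, 94.0]] ((39.70138168334961, 64.42060852050781), 33.56356430053711)
```

>>> apply_moves(plan=[1, 0.0005, 0.0002, 0, 0, 1, 0.0009, 0.0004, 0, 0, 1, 0.0014, 0.0006, 0, 0])

```text
clock: 14.93
position: [570.1, -62.4, 8.4]
ee_rot: [-0.22, 0.975, 0.0, -0.005]
contact_force: [-8.3, -5.0, 6.0]
gripper_width: 0.2
```

```bash
python3 look.py 21 x
```

```text
14.9333 [570.1 -62.4   8.4] plate [-4.7 61. ] F plate -9.7 -0.9 6.0
drumtop 548 [[14.3, 33.6], [71.4, 93.9]] ((40.13047409057617, 64.24508666992188), 32.52045440673828)
```

>>> apply_moves(plan=[1, 0.0005, 0.0002, 0, 0, 1, 0.0009, 0.0004, 0, 0, 1, 0.0014, 0.0006, 0, 0, 1, 0.0018, 0.0009, 0, 0])

```text
clock: 15.32
position: [570.1, -62.3, 8.3]
ee_rot: [-0.22, 0.975, 0.0, -0.007]
contact_force: [-11.5, -7.7, 9.7]
gripper_width: 0.2
```

```bash
python3 look.py 22 x
```

```text
15.3167 [570.1 -62.3   8.3] plate [-4.7 61.1] F plate -13.7 -2.0 9.7
drumtop 549 [[14.2, 33.8], [70.8, 93.8]] ((40.22386169433594, 64.28850555419922), 32.21752166748047)
```

View pics/s22.png

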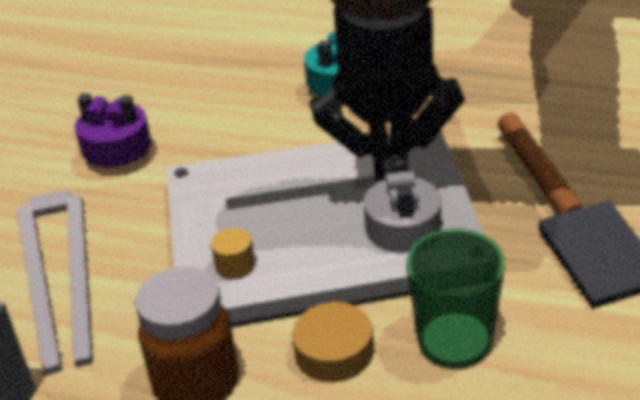

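Stalled at x=-4.7 over two sets of steps while the force climbed from 8 to 13.7 N, so the pin is on the end wall. Next I'll back off, rise and move away for an unobstructed top view.

>>> apply_moves(plan=[1, -0.0036, -0.0017, 0, 0, 1, -0.0108, -0.0052, 0, 0, 1, -0.0217, -0.0103, 0, 0, 1, -0.0325, -0.0155, 0, 0, 1, -0.0397, -0.0189, 0, 0, 1, -0.0397, -0.0189, 0.02, 0, 1, -0.0397, -0.0189, 0.05, 0, 1, -0.0397, -0.0189, 0.085, 0])

```text
clock: 16.03
position: [535.9, -78.9, 93.5]
ee_rot: [-0.221, 0.975, 0.0, -0.001]
contact_force: [1.3, 0.4, 0.6]
gripper_width: -0.2
```

>>> apply_moves(plan=[1, -0.005, -0.02, 0.02, 0, 1, -0.01, -0.055, 0.04, 0, 1, -0.015, -0.09, 0.055, 0, 1, -0.02, -0.125, 0.06, 0, 1, -0.025, -0.16, 0.06, 0, 1, -0.03, -0.195, 0.06, 0, 1, -0.035, -0.23, 0.06, 0, 1, -0.04, -0.265, 0.06, 0])

```text
clock: 16.7
position: [497.0, -345.6, 154.3]
ee_rot: [-0.221, 0.975, -0.001, 0.001]
contact_force: [-0.8, 0.3, -0.6]
gripper_width: 0.3
```

>>> apply_moves(plan=[1, -0.01, -0.035, 0, 0, 1, -0.02, -0.07, 0, 0, 1, -0.03, -0.105, 0, 0, 1, -0.04, -0.14, 0, 0, 1, -0.05, -0.17, 0, 0, 1, -0.06, -0.2, 0, 0, 1, -0.06, -0.21, 0, 0, 1, -0.06, -0.21, 0, 0])

```text
clock: 17.37
position: [436.0, -556.5, 153.0]
ee_rot: [-0.219, 0.976, -0.0, 0.0]
contact_force: [0.4, -0.2, -0.3]
gripper_width: -0.0
```

```bash
python3 look.py 23 x;python3 - <<'E'
from fit import *
d=cap('top','top23');p=fitplate(d,'top');P=cloud(d);L=toplate(PL,P[...,:2])
def obj(n,x,y,r,z0,z1):
    for t in('top0','top23'):
        dd=load(t);P=cloud(dd);L=toplate(PL,P[...,:2])
        m=(np.hypot(L[...,0]-x,L[...,1]-y)<r)&(P[...,2]>z0)&(P[...,2]<z1)
        q=L[m]
        if len(q)>5:print(t,n,len(q),np.round(cv2.minEnclosingCircle(q.astype(np.float32))[0],1),'z',np.median(P[m][:,2]).round(1))
obj('drum',37,61,42,47,57);obj('lugs',37,61,42,62,85)
obj('weight',50,-77,25,44,56);obj('tumbler',152,77,50,70,95);obj('frit',143,-116,45,80,100);obj('wax',129,-16,45,20,29)
a=load('top0')['color'];b=d['color']
cv2.imwrite('pics/c23.png',np.hstack([a[100:400,200:560],b[100:400,200:560]])[:,:,::-1])
E
```

```text
17.3667 [ 436.  -556.5  153. ] plate [-338.4 -327.3] F plate 0.3 -0.3 -0.3
drumtop 539 [[14.1, 33.3], [70.8, 94.0]] ((41.10622787475586, 64.46170043945312), 33.11478805541992)
top [ 6.00652e+02 -1.15460e+02  4.45000e-01] med|res| 0.75
top23 drum 798 [37.2 62.2] z 52.3
top23 lugs 288 [37.  62.3] z 71.1
top0 weight 274 [ 50.  -77.1] z 50.0
top23 weight 271 [ 49.8 -77.1] z 50.0
top0 tumbler 440 [152.3  77.6] z 83.9
top23 tumbler 441 [152.5  77.5] z 84.0
top0 frit 929 [ 143.2 -116.4] z 89.9
top23 frit 938 [ 142.4 -116.7] z 90.0
top0 wax 1011 [126.8 -16.1] z 24.9
top23 wax 1017 [126.9 -16. ] z 24.8
```

View pics/c23.png

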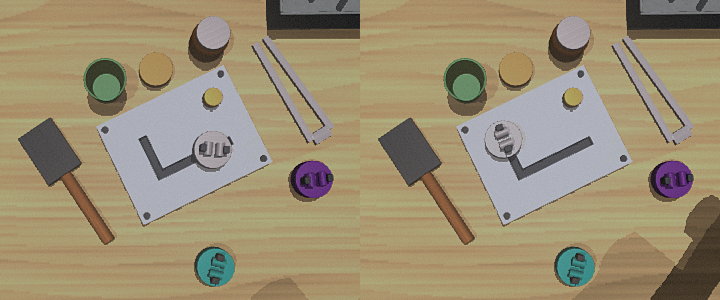

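Top view before and after: the rest has moved to the end of the short leg, full pixel (343,240). It is upright, with its drum centre at plate (37.2, 62.2) and its top at z 52.3. The expected home position is x=37 and y=60±2. All the bystanders and both look-alikes are where they were. Handing in.

```bash
python3 -c "
from bench import arm
print(arm.job_done())"
```

```text
the job is handed in; nothing more can be done
None
```

The steel pipe rest is fully home at the closed end of the short leg, and I handed the job in at about 17.5 s of the 54 s allowed. I pushed it along the long leg to the corner wall, then from the near side along the short leg until it stalled on the end wall.

**Last checks**
- **Position:** the top view puts the drum's centre at plate (37.2, 62.2), where home is x = 37 and y = 60 ± 2. Its top is at z 52.3, so it stands flat and upright.
- **End wall:** the fingers stopped advancing while the push force rose from 8 to 13.7 N, as expected with the pin against the wall.
- **Bystanders:** the weight, tumbler, frit and wax all measure within 1 mm of where they were. The tweezers, paddle and both look-alikes appear unmoved in the before/after pictures.
- **Robot:** it is well clear and touching nothing. The highest push force I read was about 17 N.

**What disagreed**
- **Finger length:** with the gripper shut, the real fingertips were about 26 mm above the reported TCP. For the first part of the long leg, until the drum was at about y = 29, the fingers were therefore pushing on the lugs at about 4–5 N and not low on the drum. It did not tip. I spotted this in the pictures, backed off, lowered the tool and pushed low from there on.
- **Scene camera:** its outline fit of the plate failed because other objects hid part of it. It also placed the drum 2–4 mm off the top view, so I used the top view's plate position.

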